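Exchange the used jar at the back of the bottle rack

TASK

Swap the used brown jar, which stands in the niche at the back of the white bottle rack behind the two tall bottles, for the fresh jar of the same kind that stands by itself on the white tile. First stand both bottles on the steel tray, then move the used jar onto the tray too and set the fresh jar in the niche; only then put each bottle back where it stood in the rack, and leave the used jar on the tray. Keep everything upright.

Things in the scene. Friction and masses are not known exactly. Their poses are not given: they have to be found in the camera images.
- brown_bottle: Larger tall bottle: brown glass, black cap, round, 68 mm across, 128 mm high (straight wall up to about 72 mm, cap 28 mm across), 0.31 kg. Origin: centre of its underside, z up. Starts on the rack's floor at rack x = -27 mm, y = +52 or -52 mm, about 3 mm from the used jar.
- clear_bottle: Smaller tall bottle: white and clear, blue cap, round, 62 mm across, 120 mm high (straight wall up to about 65 mm, cap 30 mm across), 0.28 kg. Origin: centre of its underside, z up. Starts at the rack's other bottle place, about 6 mm from the used jar and 39 mm from the brown bottle.
- used_jar: Used jar: low brown glass jar, black lid, round, 42 mm across, 45 mm high, 0.08 kg. Origin: centre of its underside, z up. Starts in the rack's niche; the bottles leave no room for fingers at its left and right, the niche wall none behind it.
- fresh_jar: Fresh jar: just like the used jar (42 mm across, 45 mm high, 0.1 kg), but starts alone on a fixed white tile (76 mm square, 6 mm thick) on the bench, between rack and tray. Origin: centre of its underside, z up.
- bottle_rack: Fixed white rack. Origin: on the bench under the niche's centre (the jar's place); x to the rack's back, y left; turned up to 0.3 rad. Floor top at z = 5 mm. Niche: curved wall behind, inner radius 27 mm, spanning 50 deg either side of +x, top z = 45; open left, right and front. Wire rail, top z = 19, at x = -75 and +17, y = +-100 mm. Bottle places: x = -27, y = +52 and -52 mm (grey rings).
- steel_tray: Fixed shallow steel tray, 170 mm (x) by 240 mm (y), floor 2 mm above the bench, rim 18 mm high, empty at the start. Origin: centre of its underside, x away from the robot, y left; turned up to 0.2 rad. Rack and tray stand one on the left, one on the right, either way round.
Not all that is in view belongs to the job. Leave any yellow look-alike of the used_jar alone. What is shaped like the clear_bottle but pink is not meant.

How it is judged:
On the way, in this order (a step that is already met when the one before it is completed fails the run):
1. both bottles stand on the steel tray, the used jar still in the niche (x of brown_bottle in the frame of steel_tray between -0.066 and 0.066 m and y of brown_bottle in the frame of steel_tray between -0.101 and 0.101 m and z of brown_bottle in the frame of steel_tray between -0.004 and 0.008 m and angle between each of brown_bottle, clear_bottle's own z axis and vertical below 0.1 rad and x of clear_bottle in the frame of steel_tray between -0.066 and 0.066 m and y of clear_bottle in the frame of steel_tray between -0.101 and 0.101 m and z of clear_bottle in the frame of steel_tray between -0.004 and 0.008 m and horizontal distance between used_jar and bottle_rack below 0.02 m), for 0.2 s.
2. the used jar stands on the tray (x of used_jar in the frame of steel_tray between -0.066 and 0.066 m and y of used_jar in the frame of steel_tray between -0.101 and 0.101 m and z of used_jar in the frame of steel_tray between -0.004 and 0.008 m and angle between used_jar's own z axis and vertical below 0.1 rad), for 0.2 s.
3. the fresh jar stands in the niche, while the bottles are still on the tray (horizontal distance between fresh_jar and bottle_rack below 0.012 m and z of fresh_jar in the frame of bottle_rack between 0.001 and 0.011 m and angle between each of fresh_jar, brown_bottle, clear_bottle's own z axis and vertical below 0.1 rad and x of brown_bottle in the frame of steel_tray between -0.066 and 0.066 m and y of brown_bottle in the frame of steel_tray between -0.101 and 0.101 m and z of brown_bottle in the frame of steel_tray between -0.004 and 0.008 m and x of clear_bottle in the frame of steel_tray between -0.066 and 0.066 m and y of clear_bottle in the frame of steel_tray between -0.101 and 0.101 m and z of clear_bottle in the frame of steel_tray between -0.004 and 0.008 m), for 0.2 s.
At the end, for the whole second after the job is handed in: Each bottle stands upright within 18 mm of where it stood at the start, the fresh jar stands upright on the rack's floor within 12 mm of the niche's centre, the used jar stands upright on the tray's floor inside its rim (upright: within 0.1 rad), and all are at rest (all of step 2 and distance of each of brown_bottle, clear_bottle from where it was at the start of the episode below 0.018 m and angle between each of brown_bottle, clear_bottle, fresh_jar's own z axis and vertical below 0.1 rad and horizontal distance between fresh_jar and bottle_rack below 0.012 m and z of fresh_jar in the frame of bottle_rack between 0.001 and 0.011 m and linear speed of each of brown_bottle, clear_bottle, used_jar, fresh_jar below 0.02 m/s); the robot touches nothing.
It fails at once if a bottle or jar is tipped over (angle between any of brown_bottle, clear_bottle, used_jar, fresh_jar's own z axis and vertical above 0.5 rad).
It also fails if it takes over 136 s, if anything falls off the work surface, if the arm or the gripper's body presses on something with over 40 N, if the wrist force passes 120 N, or if a joint passes its speed limit or range.

ROBOT

A 6-joint arm with a two-finger parallel gripper is mounted at the origin on the work surface; the furniture and walls round the work are solid. World frame = base frame: x ahead of the robot, y to its left, z up, the work surface at z = 0. Lengths are in m, angles in rad, forces in N, time in s.
With the tool pointing down it reaches from about 0.35 to 0.8 m from the base axis. Payload 7.3 kg.
Tool frame: the origin (TCP) lies at the very end of the fingers, on their centre line; the grasp point (between the pads) lies 19 mm behind it; z points along the fingers, y is the direction in which the jaws open and shut (so a half turn about z gives the same grasp; the last joint's range is limited). The gripper opens to 85 mm and grips with 20 to 120 N. Pads are 22 mm wide; open, the fingers measure 114 mm over their backs; the gripper's body (76 mm by 85 mm) begins 54 mm behind the grasp point. The pads swing forward as they close: fully open they stand 13 mm farther back than shut.
Start: joints at [-1.344, 0.342, 1.524, -0, 1.275, -0.146], TCP at [0.191, -0.489, 0.231] pointing down, gripper open.
Joint ranges: [-2.53, 2.53], [-0.77, 2.02], [0.04, 2.7], [-1, 4.14], [0.28, 2.66], [-3.11, 3.11]. Speed limits (rad/s): [2.57, 2.57, 3.14, 3.14, 3.14, 3.14].

INTERFACE

Orientations are given as a unit quaternion [w, x, y, z].
In Python, from plant import * gives the robot as it stands.
- The arm moves only by the tool jog_arm, never from a script. Its argument "motion" is a list of rows, each a list of 3 entries, a list of its own where there are three numbers: the finger opening in cm, from 0 to 8.54, then the shift along the tool's x, y, z in cm, then the turn, a rotation vector about the tool's x, y, z in rad. In form: [[jaw, [tx, ty, tz], [ax, ay, az]], ...]. A call has 1 to 20 rows; each row shifts and turns the commanded pose from where the row before left it, along the tool's axes as they then stand; what a row does not reach is not made up. A row lasts 1/12 s, in which the tool goes at most 41.7 mm and 7.16 degrees, less where a joint would pass 70% of its speed; a pose out of reach is approached as far as the arm can. A call is refused whole if a number of a shift passes 4.17 or a number of a turn 0.125, either way. A call with a gripper value outside its range is refused whole. The fingers move at their own pace and stop on an object; "force" is the grip in N (left out, the last holds). Time passes only in rows, so rows that do not move let the fingers close. It gives the time, the measured TCP pose, the force and the opening at its end, in the units of the state.
- sense(): the state, without advancing time (a new reading comes with each control period).
- read_camera(name): name is "side" or "top"; returns the picture (480x640x3 uint8, red, green, blue); there is no depth.
- camera_params(name): a dict with "camera_matrix" (3x3 intrinsics, pixels), "dist" ([k1, k2, p1, p2, k3] as OpenCV has them; the pictures are not rectified), "rvec" (rotation vector, rad) and "tvec" (3), from world to camera coordinates, as OpenCV has them. Camera axes: x right, y down, z forward; pixel columns grow to the right and rows downward; lengths in m; the calibration is good to about 2 mm. A picture is of the moment at which its call begins. camera_params takes no time and is no camera call.
- job_done(): hands the job in, once; it reports no verdict.
Trained networks look in the newest picture that a camera, given by its name, has taken for a name from the list of things; names that differ only in an ending like _2 or _b are one class to them, and where a whole thing is asked for, a point or a joint stands for the part that bears it (a point fixed in the world has none). Each returns a list of dicts, best first, with "score" (0 to 1); they miss things now and then, are a little off and sometimes report something else, mostly with a low value. They report only what shows in the picture. A call takes as long as a camera call. They do not tell look-alikes from the thing itself.
- boxes_of(camera, label): "rect" ([left, top, right, bottom] in pixels, round what is visible of it).
The state is a dict: "time": time; "joint_pos": joint angles; "joint_velocities": joint speeds; "joint_efforts": joint torques, N m; "ee_pos": TCP position; "tool_rot": TCP orientation; "contact_force": force on the tool from outside, world axes, zero at the start; "wrist_torque": the same for the moment, N m; "finger_gap": finger opening in m.
Only numpy, scipy, OpenCV 4.12 (cv2) and the standard library are available. Lean on these libraries where they do the work, as an engineer would, in place of code of your own. Each camera call takes 0.05 s, during which the arm holds its last target. There are 200 camera calls.

## Working session

There is one attempt and no reset: what is moved stays moved. The work goes in short steps, Python scripts to look and compute and a tool call to move; the robot and the scene stay as the last step left them, time stands still between calls to the robot, and variables do not carry over. Pictures are saved under pics/ and viewed, about 12 in all and at most 16, crops included, and the job is handed in when it is done.

Besides the shell and the picture viewer there is one more tool, called after "Request:" as a command line: name --argument value ..., lists and objects as JSON in quotes. jog_arm: Moves the arm, as the interface text tells. Its arguments: {"type":"object","properties":{"motion":{"type":"array"},"force":{"type":"number"}},"required":["motion"]}

```bash
mkdir -p pics; ls
python3 - <<'E'
from plant import *
import cv2,numpy as np
s=sense();print({k:np.round(v,3).tolist() for k,v in s.items()})
for c in("top","side"):
    p=read_camera(c);cv2.imwrite(f"pics/{c}0.png",p[:,:,::-1])
    q=camera_params(c);R=cv2.Rodrigues(np.array(q["rvec"]))[0];print(c,np.round(q["camera_matrix"],1).tolist(),q["dist"],"pos",-R.T@np.array(q["tvec"]).ravel())
    for l in["brown_bottle","clear_bottle","used_jar","fresh_jar","bottle_rack","steel_tray"]:
        print(l,[(np.round(b["rect"]).astype(int).tolist(),round(b["score"],2)) for b in boxes_of(c,l)][:5])
E
```

```text
pics
{'time': 0.0, 'joint_pos': [-1.344, 0.343, 1.525, -0.0, 1.275, -0.146], 'joint_velocities': [0.001, -0.001, 0.001, -0.0, 0.001, 0.0], 'joint_efforts': [-0.003, -43.369, -24.601, -0.0, 0.008, -0.0], 'ee_pos': [0.191, -0.489, 0.231], 'tool_rot': [-0.001, 0.983, 0.185, -0.0], 'contact_force': [0.629, 0.262, 0.422], 'wrist_torque': [-0.016, -0.023, 0.004], 'finger_gap': 0.086}
top [[620.1, 0.0, 323.5], [0.0, 620.1, 230.7], [0.0, 0.0, 1.0]] [-0.17542975  0.          0.          0.          0.        ] pos [ 0.33721494 -0.00391005  1.18632221]
brown_bottle [([444, 203, 485, 246], 0.85)]
clear_bottle [([372, 276, 404, 315], 0.63), ([390, 206, 426, 238], 0.59)]
used_jar [([424, 148, 446, 181], 0.92), ([425, 201, 448, 227], 0.82), ([378, 196, 486, 258], 0.72), ([464, 158, 486, 184], 0.64)]
fresh_jar [([317, 233, 338, 260], 0.57)]
bottle_rack [([380, 197, 487, 260], 0.88)]
steel_tray [([145, 169, 280, 270], 0.86)]
side [[621.3, 0.0, 315.0], [0.0, 621.3, 245.8], [0.0, 0.0, 1.0]] [-0.15188594  0.          0.          0.          0.        ] pos [0.08694997 0.82874113 0.84320837]
brown_bottle [([348, 139, 378, 200], 0.76)]
clear_bottle [([371, 192, 405, 255], 0.9), ([320, 166, 354, 223], 0.75)]
used_jar [([290, 169, 312, 191], 0.95), ([314, 150, 328, 177], 0.74)]
fresh_jar [([312, 239, 335, 268], 0.63)]
bottle_rack []
steel_tray [([159, 265, 317, 383], 0.8)]
```

View pics/top0.png

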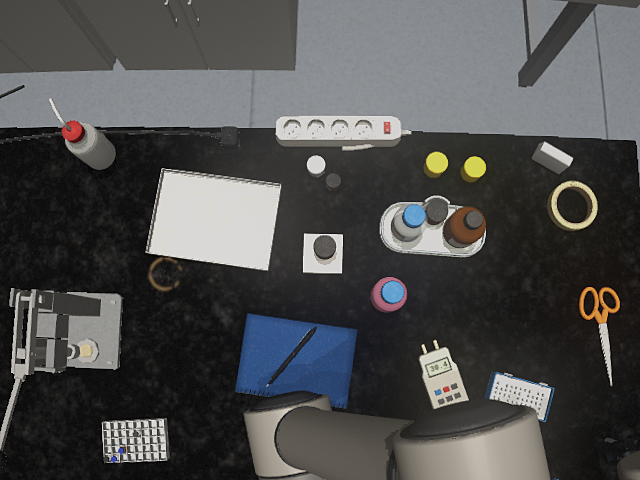

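View pics/side0.png

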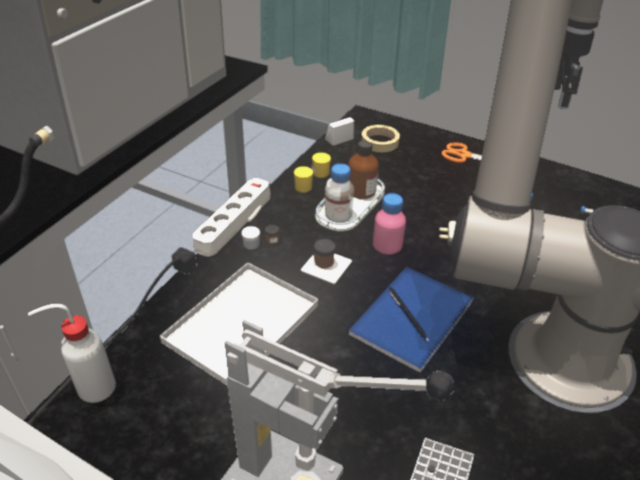

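Run:
```python
import cv2
p=cv2.imread("pics/top0.png")[130:330,300:500];cv2.imwrite("pics/topc.png",cv2.resize(p,(600,600),interpolation=2))
```

```text
(no output)
```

View pics/topc.png

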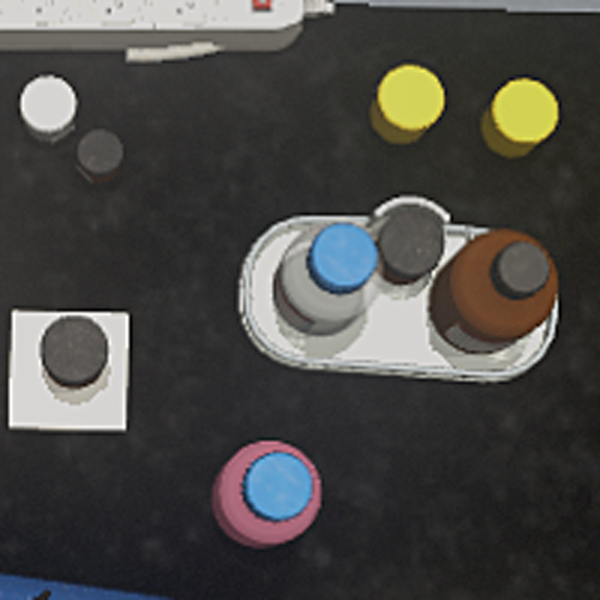

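The top view shows the rack at right, with the clear bottle (cap ~415,216), the brown bottle (cap ~474,220) and the used jar (lid ~437,211). The fresh jar is on the tile (lid ~325,247) and the tray is at left, with corners ~(161,169),(281,184),(268,270),(146,253). The two yellow jars and the pink bottle are decoys. The side view agrees. Next I'll convert these pixels to world positions.

```bash
cat > h.py <<'E'
from plant import *
import cv2,numpy as np
def ray(c,uv,z):
    q=camera_params(c);K=np.array(q["camera_matrix"]);R=cv2.Rodrigues(np.array(q["rvec"]))[0];t=np.array(q["tvec"]).ravel()
    n=cv2.undistortPoints(np.array([[uv]],float),K,np.array(q["dist"])).ravel()
    d=R.T@np.array([*n,1]);o=-R.T@t
    return (o+d*(z-o[2])/d[2])[:2]
def proj(c,P):
    q=camera_params(c)
    return cv2.projectPoints(np.array(P,float).reshape(-1,3),np.array(q["rvec"]),np.array(q["tvec"]),np.array(q["camera_matrix"]),np.array(q["dist"]))[0].reshape(-1,2)
def circ(x,y,z,r,n=40):
    a=np.linspace(0,2*np.pi,n);return np.c_[x+r*np.cos(a),y+r*np.sin(a),np.full(n,z)]
def draw(im,c,P,col):cv2.polylines(im,[np.round(proj(c,P)*16).astype(int)],False,col,1,cv2.LINE_AA,4)
E
python3 - <<'E'
from h import *
P={"clear":((414.7,215.7),.125),"brown":((474,219.7),.133),"used":((436.7,210.7),.05),"fresh":((325,247),.051)}
W={k:ray("top",*v) for k,v in P.items()}
# refine blue cap by colour
im=cv2.cvtColor(cv2.imread("pics/top0.png"),cv2.COLOR_BGR2HSV)
m=cv2.inRange(im,(95,100,120),(115,255,255))[195:240,390:440]
M=cv2.moments(m,True);print("blue",M["m10"]/M["m00"]+390,M["m01"]/M["m00"]+195,M["m00"])
for k in W:print(k,W[k].round(4),"side px",proj("side",[*W[k],P[k][1]]).round(1))
d=W["clear"]-W["brown"];yaw=np.arctan2(-d[0],d[1]);print("dist",np.linalg.norm(d),"yaw",yaw)
c=(W["clear"]+W["brown"])/2;e=np.array([np.cos(yaw),np.sin(yaw)]);print("rack origin by bottles",c+.027*e,"used",W["used"])
T=[ray("top",p,.018) for p in [(161,169),(281,184),(268,270),(146,253)]];print("tray",np.round(T,3),np.mean(T,0),[round(np.linalg.norm(T[i]-T[i-1]),3) for i in range(4)])
for a,b in((0,1),(3,2)):
    v=T[a]-T[b];print("trayaw",np.arctan2(-v[0],v[1]))
for c in("top","side"):
    im=cv2.imread(f"pics/{c}0.png")
    for k,(h,r) in{"clear":(.125,.015),"brown":(.133,.014),"used":(.05,.021),"fresh":(.051,.021)}.items():draw(im,c,circ(*W[k],h,r),(0,0,255))
    for k,z,r in(("clear",.005,.031),("brown",.005,.034),("clear",.105,.015),("brown",.113,.014)):draw(im,c,circ(*W[k],z,r),(0,255,0))
    im=im[180:280,300:500] if c=="top" else im[130:280,290:490]
    cv2.imwrite(f"pics/o_{c}.png",cv2.resize(im,None,fx=4,fy=4,interpolation=2))
a=cv2.imread("pics/o_top.png");b=cv2.imread("pics/o_side.png");cv2.imwrite("pics/o.png",cv2.resize(np.vstack([a,b]),(480,600),interpolation=3))
cv2.imwrite("pics/o_side.png",b)
E
```

```text
blue 414.22641509433964 214.88948787061994 371.0
clear [ 0.5502 -0.1569] side px [[341.3 169. ]]
brown [ 0.5442 -0.2603] side px [[365.2 144.3]]
used [ 0.5759 -0.2094] side px [[340.2 182.6]]
fresh [ 0.5021 -0.001 ] side px [[325.6 245.5]]
dist 0.10362462146586256 yaw -0.05880109228747272
rack origin by bottles [ 0.57415635 -0.21019978] used [ 0.57593198 -0.20944599]
tray [[0.654 0.326]
 [0.628 0.087]
 [0.46  0.106]
 [0.487 0.344]] [0.55733159 0.2159763 ] [np.float64(0.169), np.float64(0.24), np.float64(0.169), np.float64(0.239)]
trayaw -0.10845696984881298
trayaw -0.11012405903192678
```

View pics/o_side.png

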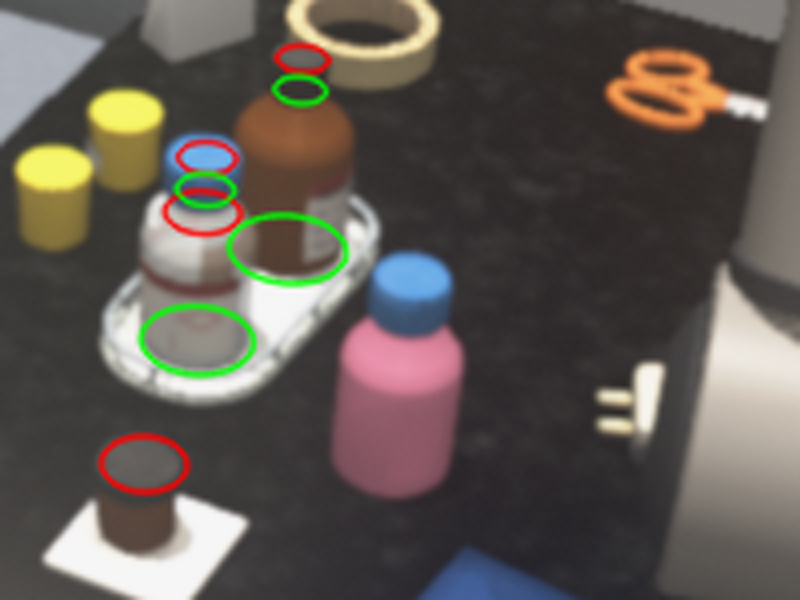

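View pics/o_top.png

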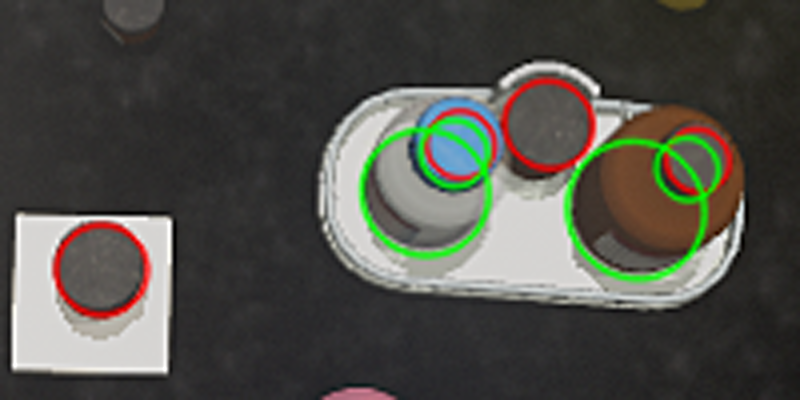

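Triangulation agrees: the bottles are 104 mm apart as specified, the tray measures 0.169×0.240, and the rack origin matches the used jar to within 2 mm. I'll grip the bottles by their caps from above. First I turn the tool to yaw 0, then move over the clear bottle.

Request:
jog_arm --motion '[[5,[0,0,0],[0,0,0.093]],[5,[0,0,0],[0,0,0.093]],[5,[0,0,0],[0,0,0.093]],[5,[0,0,0],[0,0,0.093]],[5,[1.5,-1.4,0],[0,0,0]],[5,[2.6,-2.4,0],[0,0,0]],[5,[2.6,-2.4,0],[0,0,0]],[5,[2.6,-2.4,0],[0,0,0]],[5,[2.6,-2.4,0],[0,0,0]],[5,[2.6,-2.4,0],[0,0,0]],[5,[2.6,-2.4,0],[0,0,0]],[5,[2.6,-2.4,0],[0,0,0]],[5,[2.6,-2.4,0],[0,0,0]],[5,[2.6,-2.4,0],[0,0,0]],[5,[2.6,-2.4,0],[0,0,0]],[5,[2.6,-2.4,0],[0,0,0]],[5,[2.6,-2.4,0],[0,0,0]],[5,[2.6,-2.4,0],[0,0,0]],[5,[0.8,-0.7,0],[0,0,0]],[5,[0,0,0],[0,0,0]]]' --force 60

```text
time: 2.37
ee_pos: [0.5534, -0.1536, 0.2309]
tool_rot: [-0.0, 1.0, 0.002, 0.0]
contact_force: [0.2, 0.2, 0.2]
finger_gap: 0.0501
```

Request:
jog_arm --motion '[[5,[-0.2,0.24,1.5],[0,0,0]],[5,[0,0,2.5],[0,0,0]],[5,[0,0,2.5],[0,0,0]],[5,[0,0,2.0],[0,0,0]],[5,[0,0,1.5],[0,0,0]],[5,[0,0,1.0],[0,0,0]],[5,[0,0,1.0],[0,0,0]],[5,[0,0,0.7],[0,0,0]],[5,[0,0,0],[0,0,0]],[2,[0,0,0],[0,0,0]],[2,[0,0,0],[0,0,0]],[2,[0,0,0],[0,0,0]],[2,[0,0,0],[0,0,0]],[2,[0,0,0],[0,0,0]],[2,[0,0,0],[0,0,0]]]'

```text
time: 3.62
ee_pos: [0.5505, -0.158, 0.1053]
tool_rot: [0.0, 1.0, 0.0, 0.001]
contact_force: [-0.8, 2.4, 5.5]
finger_gap: 0.028
```

Request:
jog_arm --motion '[[1.5,[0,0,-0.2],[0,0,0]],[1.5,[0,0,-0.5],[0,0,0]],[1.5,[0,0,-1],[0,0,0]],[1.5,[0,0,-1.5],[0,0,0]],[1.5,[0,0,-2],[0,0,0]],[1.5,[0,0,-2],[0,0,0]],[1.5,[0,0,-1.5],[0,0,0]],[1.5,[0,0,-0.7],[0,0,0]],[1.5,[0,0,0],[0,0,0]]]'

```text
time: 4.37
ee_pos: [0.5507, -0.1585, 0.2003]
tool_rot: [0.001, 1.0, 0.0, 0.002]
contact_force: [0.7, 0.1, -3.6]
finger_gap: 0.0276
```

Run:
```python
from h import *
s=sense();print(s["ee_pos"],s["contact_force"],s["finger_gap"])
a=read_camera("side");cv2.imwrite("pics/s1.png",cv2.resize(a[60:285,250:490,::-1],None,fx=2.5,fy=2.5,interpolation=2))
```

```text
[ 0.5507197  -0.15848675  0.20034638] [ 0.7463712   0.12304481 -3.57606551] 0.027569013727370834
```

View pics/s1.png

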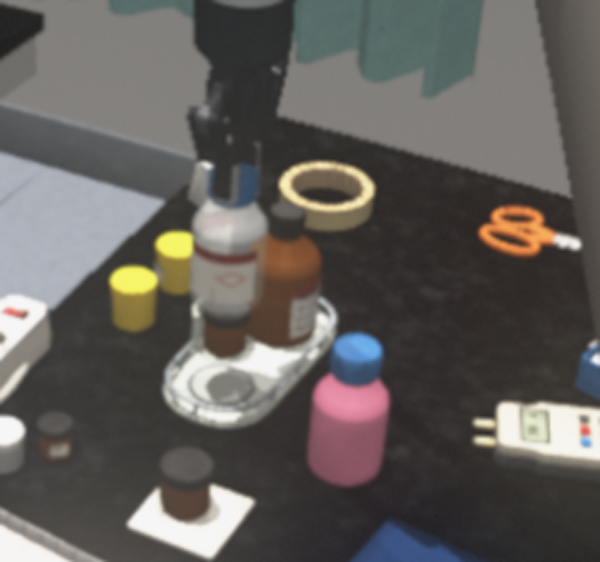

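The clear bottle is held cleanly and hangs upright. Carrying it to the tray.

Request:
jog_arm --motion '[[1.5,[0,-0.5,0],[0,0,0]],[1.5,[0,-1.2,0],[0,0,0]],[1.5,[-0.2,-2,0],[0,0,0]],[1.5,[-0.2,-2.7,0],[0,0,0]],[1.5,[-0.2,-2.9,0],[0,0,0]],[1.5,[-0.2,-2.9,0],[0,0,0]],[1.5,[-0.2,-2.9,0],[0,0,0]],[1.5,[-0.2,-2.9,0],[0,0,0]],[1.5,[-0.2,-2.9,0],[0,0,0]],[1.5,[-0.2,-2.9,0],[0,0,0]],[1.5,[-0.2,-2.9,0],[0,0,0]],[1.5,[-0.2,-2.9,0],[0,0,0]],[1.5,[-0.2,-2.9,0],[0,0,0]],[1.5,[-0.2,-2.9,0],[0,0,0]],[1.5,[-0.2,-2.9,0],[0,0,0]],[1.5,[-0.2,-2.7,0],[0,0,0]],[1.5,[-0.1,-2,0],[0,0,0]],[1.5,[0,-1,0],[0,0,0]],[1.5,[0,-0.4,0],[0,0,0]],[1.5,[0,0,0],[0,0,0]]]'

```text
time: 6.08
ee_pos: [0.52, 0.2864, 0.1975]
tool_rot: [0.0, 1.0, 0.001, -0.001]
contact_force: [-1.4, 0.2, -3.1]
finger_gap: 0.0278
```

Request:
jog_arm --motion '[[1.5,[0.1,0.3,0.7],[0,0,0]],[1.5,[0.1,0.3,1.5],[0,0,0]],[1.5,[0,0,2],[0,0,0]],[1.5,[0,0,2],[0,0,0]],[1.5,[0,0,1.5],[0,0,0]],[1.5,[0,0,0.8],[0,0,0]],[1.5,[0,0,0.4],[0,0,0]],[1.5,[0,0,0.2],[0,0,0]],[1.5,[0,0,0.1],[0,0,0]],[1.5,[0,0,0],[0,0,0]],[1.5,[0,0,0],[0,0,0]]]'

```text
time: 7.0
ee_pos: [0.5231, 0.28, 0.1071]
tool_rot: [-0.0, 1.0, 0.0, 0.001]
contact_force: [0.6, 0.0, -3.0]
finger_gap: 0.0281
```

Request:
jog_arm --motion '[[1.5,[0,0,0.2],[0,0,0]],[1.5,[0,0,0.15],[0,0,0]],[1.5,[0,0,0.1],[0,0,0]],[1.5,[0,0,0],[0,0,0]],[1.5,[0,0,0],[0,0,0]]]'

```text
time: 7.42
ee_pos: [0.5228, 0.2801, 0.1021]
tool_rot: [-0.0, 1.0, 0.0, 0.0]
contact_force: [0.5, 0.5, -0.9]
finger_gap: 0.0278
```

Request:
jog_arm --motion '[[3.2,[0,0,0],[0,0,0]],[3.8,[0,0,0],[0,0,0]],[5,[0,0,0],[0,0,0]],[5,[0,0,0],[0,0,0]],[5,[0,0,0],[0,0,0]],[5,[0,0,-0.7],[0,0,0]],[5,[0,0,-2],[0,0,0]],[5,[0,0,-3],[0,0,0]],[5,[0,0,-3],[0,0,0]],[5,[0,0,-2],[0,0,0]],[5,[0,2,0],[0,0,0]],[5,[0.3,4,0],[0,0,0]],[5,[0.3,4,0],[0,0,0]],[5,[0.3,4,0],[0,0,0]],[5,[0.3,4,0],[0,0,0]],[5,[0.3,4,0],[0,0,0]],[5,[0.3,4,0],[0,0,0]],[5,[0.3,4,0],[0,0,0]],[5,[0.3,4,0],[0,0,0]],[5,[0,4,0],[0,0,0]]]'

```text
time: 9.08
ee_pos: [0.5471, -0.1021, 0.2096]
tool_rot: [0.0, 1.0, 0.0, 0.001]
contact_force: [0.6, -1.1, -0.2]
finger_gap: 0.0503
```

Request:
jog_arm --motion '[[5,[0,4,0],[0,0,0]],[5,[0,4,0],[0,0,0]],[5,[0,4,0],[0,0,0]],[5,[0,3,0],[0,0,0]],[5,[0,1.5,0],[0,0,0]],[5,[0,0,0],[0,0,0]],[5,[0,0,0],[0,0,0]]]'

```text
time: 9.67
ee_pos: [0.5469, -0.2649, 0.2088]
tool_rot: [-0.0, 1.0, -0.0, -0.0]
contact_force: [0.7, 0.2, 1.1]
finger_gap: 0.0499
```

Run:
```python
from h import *
s=sense();print(s["ee_pos"],s["contact_force"],s["finger_gap"])
a=read_camera("top");cv2.imwrite("pics/t2.png",cv2.resize(a[130:330,120:520,::-1],None,fx=2,fy=2,interpolation=2))
```

```text
[ 0.54690998 -0.26487834  0.20882655] [0.69092372 0.24309712 1.13803812] 0.049930111436393684
```

View pics/t2.png

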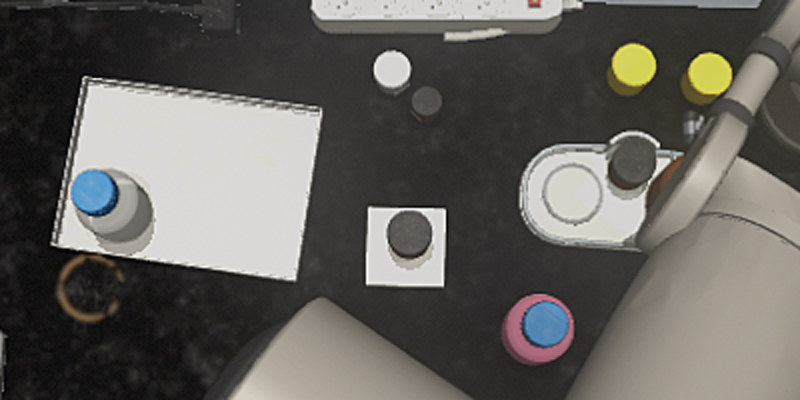

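The clear bottle stands on the tray (cap at crop 95,192) and the rack ring is empty. The gripper is above the brown bottle, so I descend onto its cap.

Request:
jog_arm --motion '[[5,[-0.1,-0.2,1],[0,0,0]],[5,[0,-0.2,2],[0,0,0]],[5,[0,0,2],[0,0,0]],[5,[0,0,1.5],[0,0,0]],[5,[0,0,1.3],[0,0,0]],[5,[0,0,1.0],[0,0,0]],[5,[0,0,0.6],[0,0,0]],[5,[0,0,0.2],[0,0,0]],[5,[0,0,0],[0,0,0]],[2,[0,0,0],[0,0,0]],[2,[0,0,0],[0,0,0]],[2,[0,0,0],[0,0,0]],[2,[0,0,0],[0,0,0]],[2,[0,0,0],[0,0,0]],[1.5,[0,0,0],[0,0,0]]]'

```text
time: 10.97
ee_pos: [0.5466, -0.2611, 0.114]
tool_rot: [0.0, 1.0, 0.0, 0.001]
contact_force: [0.2, 3.3, 5.1]
finger_gap: 0.0257
```

Request:
jog_arm --motion '[[1.3,[0,0,-0.2],[0,0,0]],[1.3,[0,0,-0.5],[0,0,0]],[1.3,[0,0,-1],[0,0,0]],[1.3,[0,0,-1.5],[0,0,0]],[1.3,[0,0,-2],[0,0,0]],[1.3,[0,0,-2],[0,0,0]],[1.3,[0,0,-1.5],[0,0,0]],[1.3,[0,0,-0.7],[0,0,0]],[1.3,[0,0,0],[0,0,0]]]'

```text
time: 11.72
ee_pos: [0.5467, -0.2616, 0.2089]
tool_rot: [0.001, 1.0, 0.0, 0.002]
contact_force: [0.8, -0.5, -3.7]
finger_gap: 0.0257
```

Request:
jog_arm --motion '[[1.3,[0.2,-0.5,0],[0,0,0]],[1.3,[0.4,-1.2,0],[0,0,0]],[1.3,[0.5,-2.2,0],[0,0,0]],[1.3,[0.5,-3.2,0],[0,0,0]],[1.3,[0.5,-3.2,0],[0,0,0]],[1.3,[0.5,-3.2,0],[0,0,0]],[1.3,[0.5,-3.2,0],[0,0,0]],[1.3,[0.5,-3.2,0],[0,0,0]],[1.3,[0.5,-3.2,0],[0,0,0]],[1.3,[0.5,-3.2,0],[0,0,0]],[1.3,[0.5,-3.2,0],[0,0,0]],[1.3,[0.5,-3.2,0],[0,0,0]],[1.3,[0.2,-3.2,0],[0,0,0]],[1.3,[0,-3.2,0],[0,0,0]],[1.3,[0,-3.2,0],[0,0,0]],[1.3,[0,-3.2,0],[0,0,0]],[1.3,[0,-3.2,0],[0,0,0]],[1.3,[0,-2.4,0],[0,0,0]],[1.3,[0,-1.2,0],[0,0,0]],[1.3,[0,-0.4,0],[0,0,0]]]'

```text
time: 13.38
ee_pos: [0.6022, 0.2689, 0.2052]
tool_rot: [0.0, 1.0, 0.002, -0.001]
contact_force: [0.8, 0.0, -3.4]
finger_gap: 0.0262
```

Lowering to z ≈ 0.111.

Request:
jog_arm --motion '[[1.3,[0,0,0],[0,0,0]],[1.3,[0,0,0.7],[0,0,0]],[1.3,[0,0,1.5],[0,0,0]],[1.3,[0,0,2],[0,0,0]],[1.3,[0,0,2],[0,0,0]],[1.3,[0,0,1.5],[0,0,0]],[1.3,[0,0,0.8],[0,0,0]],[1.3,[0,0,0.4],[0,0,0]],[1.3,[0,0,0.2],[0,0,0]],[1.3,[0,0,0],[0,0,0]],[1.3,[0,0,0],[0,0,0]]]'

```text
time: 14.3
ee_pos: [0.6043, 0.2659, 0.1168]
tool_rot: [-0.0, 1.0, 0.0, 0.001]
contact_force: [0.3, 0.1, -3.6]
finger_gap: 0.0259
```

Request:
jog_arm --motion '[[1.3,[0,0,0.25],[0,0,0]],[1.3,[0,0,0.2],[0,0,0]],[1.3,[0,0,0.15],[0,0,0]],[1.3,[0,0,0],[0,0,0]],[1.3,[0,0,0],[0,0,0]]]'

```text
time: 14.72
ee_pos: [0.604, 0.2664, 0.1108]
tool_rot: [-0.0, 1.0, 0.001, 0.001]
contact_force: [-0.9, 1.1, 3.3]
finger_gap: 0.0253
```

Request:
jog_arm --motion '[[3,[0,0,0],[0,0,0]],[4,[0,0,0],[0,0,0]],[5,[0,0,0],[0,0,0]],[5,[0,0,0],[0,0,0]],[5,[0,0,0],[0,0,0]],[5,[0,0,-0.7],[0,0,0]],[5,[0,0,-2],[0,0,0]],[5,[0,0,-3],[0,0,0]],[5,[0,0,-3],[0,0,0]],[5,[0,0,-2],[0,0,0]],[6,[0,2,0],[0,0,0]],[6,[-0.3,4,0],[0,0,0]],[6,[-0.3,4,0],[0,0,0]],[6,[-0.3,4,0],[0,0,0]],[6,[-0.3,4,0],[0,0,0]],[6,[-0.3,4,0],[0,0,0]],[6,[-0.3,4,0],[0,0,0]],[6,[-0.3,4,0],[0,0,0]],[6,[-0.3,4,0],[0,0,0]],[6,[-0.3,4,0],[0,0,0]]]'

```text
time: 16.38
ee_pos: [0.5765, -0.116, 0.2176]
tool_rot: [0.0, 1.0, 0.0, 0.0]
contact_force: [-0.1, -0.3, -0.5]
finger_gap: 0.0599
```

Run:
```python
from h import *
s=sense();print(s["ee_pos"],s["contact_force"],s["finger_gap"])
for c in("top","side"):
    a=read_camera(c)[:,:,::-1].copy();cv2.imwrite(f"pics/{c}3.png",a)
    for l in("brown_bottle","clear_bottle","used_jar"):
        print(c,l,[(np.round(b["rect"]).astype(int).tolist(),round(b["score"],2)) for b in boxes_of(c,l)][:5])
    a=a[130:330,120:520] if c=="top" else a[130:400,140:440]
    cv2.imwrite(f"pics/{c}3c.png",cv2.resize(a,None,fx=2,fy=2,interpolation=2))
```

```text
[ 0.57654113 -0.11597053  0.21761234] [-0.07894698 -0.28160092 -0.49796394] 0.059935772220108215
top brown_bottle [([168, 169, 211, 213], 0.9)]
top clear_bottle [([154, 216, 193, 249], 0.77), ([423, 199, 442, 222], 0.7)]
top used_jar [([424, 200, 439, 222], 0.81), ([477, 163, 488, 182], 0.47)]
side brown_bottle [([182, 273, 221, 346], 0.94), ([212, 301, 254, 364], 0.63)]
side clear_bottle [([214, 300, 253, 363], 0.82), ([370, 191, 407, 254], 0.68)]
side used_jar [([296, 167, 311, 191], 0.72), ([314, 152, 330, 175], 0.63)]
```

View pics/top3c.png

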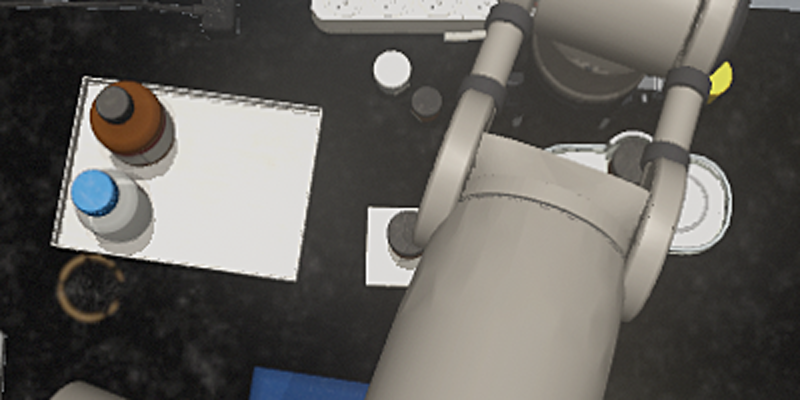

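Both bottles stand on the tray (caps at crop 115,103 and 95,192), and the used jar is still in the niche (crop 632,157). Now fetching the used jar.

Request:
jog_arm --motion '[[6,[0,3,0],[0,0,0]],[6,[0,3.5,0],[0,0,0]],[6,[0,2,0],[0,0,0]],[6,[0,0.7,0],[0,0,0]],[6,[0,0,2],[0,0,0]],[6,[0,0,3],[0,0,0]],[6,[0,0,3],[0,0,0]],[6,[0,0,2.5],[0,0,0]],[6,[0,0,2],[0,0,0]],[6,[0,0,1],[0,0,0]],[6,[0,0,0],[0,0,0]]]'

```text
time: 17.7
ee_pos: [0.5761, -0.2041, 0.0795]
tool_rot: [-0.001, 1.0, 0.001, -0.002]
contact_force: [-0.7, -0.6, 0.0]
finger_gap: 0.0601
```

Request:
jog_arm --motion '[[6,[0,0.3,0],[0,0,0]],[6,[-0.1,0.2,0.5],[0,0,0]],[6,[0,0,1.5],[0,0,0]],[6,[0,0,1.8],[0,0,0]],[6,[0,0,1.2],[0,0,0]],[6,[0,0,0.7],[0,0,0]],[6,[0,0,0.3],[0,0,0]],[6,[0,0,0],[0,0,0]],[6,[0,0,0],[0,0,0]]]'

```text
time: 18.45
ee_pos: [0.5765, -0.2113, 0.0225]
tool_rot: [0.0, 1.0, 0.0, 0.001]
contact_force: [0.2, -1.0, 0.5]
finger_gap: 0.0602
```

Request:
jog_arm --motion '[[6,[-0.1,-0.15,0.3],[0,0,0]],[5,[0,0,0],[0,0,0]],[4,[0,0,0],[0,0,0]],[3.5,[0,0,0],[0,0,0]],[3.5,[0,0,0],[0,0,0]],[3.5,[0,0,0],[0,0,0]]]' --force 40

```text
time: 18.95
ee_pos: [0.5752, -0.2095, 0.0193]
tool_rot: [0.0, 1.0, 0.0, 0.0]
contact_force: [-2.2, 2.1, 4.2]
finger_gap: 0.0407
```

Request:
jog_arm --motion '[[3.2,[0,0,-0.5],[0,0,0]],[3.2,[0,0,-1.5],[0,0,0]],[3.2,[0,0,-2.5],[0,0,0]],[3.2,[0,0,-3],[0,0,0]],[3.2,[0,0,-1.5],[0,0,0]],[3.2,[0,-1,0],[0,0,0]],[3.2,[0,-2,0],[0,0,0]],[3.2,[-0.2,-3.2,0],[0,0,0]],[3.2,[-0.3,-3.5,0],[0,0,0]],[3.2,[-0.3,-3.5,0],[0,0,0]],[3.2,[-0.3,-3.5,0],[0,0,0]],[3.2,[-0.3,-3.5,0],[0,0,0]],[3.2,[-0.3,-3.5,0],[0,0,0]],[3.2,[-0.3,-3.5,0],[0,0,0]],[3.2,[-0.3,-3.5,0],[0,0,0]],[3.2,[0,-3.5,0],[0,0,0]],[3.2,[0,-2,0],[0,0,0]],[3.2,[0,-0.8,0],[0,0,0]],[3.2,[0,0,0],[0,0,0]],[3.2,[0,0,0],[0,0,0]]]'

```text
time: 20.62
ee_pos: [0.5511, 0.1602, 0.1079]
tool_rot: [0.0, 1.0, 0.001, -0.001]
contact_force: [-0.2, -0.5, -0.4]
finger_gap: 0.0407
```

Request:
jog_arm --motion '[[3.2,[0,0,1],[0,0,0]],[3.2,[0,0,2],[0,0,0]],[3.2,[0,0,2.5],[0,0,0]],[3.2,[0,0,1.8],[0,0,0]],[3.2,[0,0,1],[0,0,0]],[3.2,[0,0,0.4],[0,0,0]],[3.2,[0,0,0],[0,0,0]],[3.2,[0,0,0],[0,0,0]]]'

```text
time: 21.28
ee_pos: [0.5523, 0.16, 0.0223]
tool_rot: [-0.0, 1.0, 0.0, 0.0]
contact_force: [0.4, -0.1, -0.7]
finger_gap: 0.0408
```

Request:
jog_arm --motion '[[3.2,[0,0,0.3],[0,0,0]],[3.2,[0,0,0.2],[0,0,0]],[3.2,[0,0,0.1],[0,0,0]],[3.2,[0,0,0],[0,0,0]],[3.2,[0,0,0],[0,0,0]]]'

```text
time: 21.7
ee_pos: [0.5519, 0.1605, 0.0161]
tool_rot: [0.0, 1.0, 0.0, 0.0]
contact_force: [-0.3, 0.0, -0.4]
finger_gap: 0.0406
```

Request:
jog_arm --motion '[[3.2,[0,0,0.1],[0,0,0]],[3.2,[0,0,0],[0,0,0]],[4.6,[0,0,0],[0,0,0]],[5.2,[0,0,0],[0,0,0]],[6,[0,0,0],[0,0,0]],[6,[0,0,0],[0,0,0]],[6,[0,0,-0.7],[0,0,0]],[6,[0,0,-2],[0,0,0]],[6,[0,0,-3],[0,0,0]],[6,[0,0,-2.5],[0,0,0]],[6,[-0.5,2,-0.8],[0,0,0]],[6,[-1,3,0],[0,0,0]],[6,[-1,3.5,0],[0,0,0]],[6,[-1,3.5,0],[0,0,0]],[6,[-1,2.5,0],[0,0,0]],[6,[-0.5,1.2,0],[0,0,0]],[6,[0,0.4,0],[0,0,0]],[6,[0,0,0],[0,0,0]],[6,[0,0,0],[0,0,0]]]'

```text
time: 23.28
ee_pos: [0.5024, -0.0002, 0.1051]
tool_rot: [-0.0, 1.0, 0.0, 0.0]
contact_force: [0.4, -0.2, 0.4]
finger_gap: 0.06
```

Run:
```python
from h import *
s=sense();print(s["ee_pos"],s["contact_force"],s["finger_gap"])
a=read_camera("top")[:,:,::-1].copy();b=read_camera("side")[:,:,::-1].copy()
cv2.imwrite("pics/top4.png",a);cv2.imwrite("pics/side4.png",b)
v=np.vstack([cv2.resize(a[150:290,130:530],(800,280)),cv2.resize(b[130:390,140:540],(480,312))@np.eye(3) if 0 else np.pad(cv2.resize(b[130:390,140:540],(480,312)),((0,0),(0,320),(0,0)))])
cv2.imwrite("pics/v4.png",v)
```

```text
[ 5.02403129e-01 -1.96836437e-04  1.05104133e-01] [ 0.35851115 -0.21018362  0.40670091] 0.06001107445794185
```

View pics/v4.png

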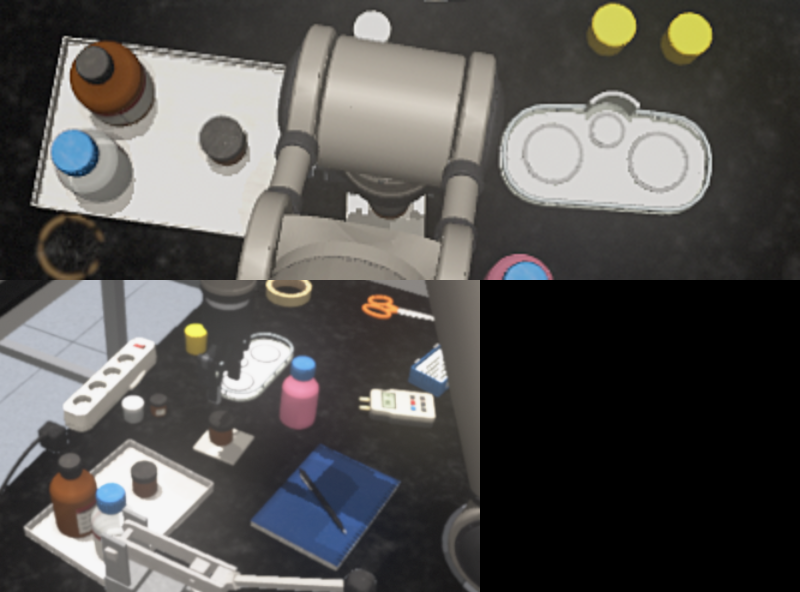

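The used jar stands on the tray and the rack is empty, with its rings visible at crop (553,154), (607,130) and (658,162). I'll grip the fresh jar and use the rings to refine the rack pose.

Request:
jog_arm --motion '[[6,[0,0,1],[0,0,0]],[6,[0,0,2.2],[0,0,0]],[6,[0,0,2.2],[0,0,0]],[6,[0,0,1.6],[0,0,0]],[6,[0,0,1],[0,0,0]],[6,[0,0,0.5],[0,0,0]],[6,[0,0,0],[0,0,0]],[6,[0,0,0],[0,0,0]],[5,[0,0,0],[0,0,0]],[4,[0,0,0],[0,0,0]],[3.5,[0,0,0],[0,0,0]],[3.5,[0,0,0],[0,0,0]],[3.2,[0,0,0],[0,0,0]],[3.2,[0,0,0],[0,0,0]]]'

```text
time: 24.55
ee_pos: [0.5026, -0.0006, 0.0209]
tool_rot: [0.0, 1.0, 0.0, 0.001]
contact_force: [-0.6, 0.7, 6.7]
finger_gap: 0.0406
```

Run:
```python
from h import *
for n,p in(("clear",(406.5,227)),("niche",(433.5,215)),("brown",(459,231))):print(n,ray("top",p,.005).round(4))
im=cv2.imread("pics/top4.png")
o=np.array([.5755,-.2097]);a=-.058;e=np.array([np.cos(a),np.sin(a)]);f=np.array([-e[1],e[0]])
for x,y,r in((0,0,.021),(-.027,.052,.031),(-.027,-.052,.034)):draw(im,"top",circ(*(o+x*e+y*f),.005,r),(0,0,255))
t=np.radians(np.linspace(-50,50,20));draw(im,"top",np.c_[o+.027*(np.cos(t)[:,None]*e+np.sin(t)[:,None]*f),np.full(20,.045)],(0,255,0))
for p in((.6040,.2664),(.523,.28),(.552,.1605)):draw(im,"top",circ(*p,.002,.034 if p[0]>.6 else .031 if p[0]<.53 else .021),(0,0,255))
cv2.imwrite("pics/v5.png",np.hstack([cv2.resize(im[160:290,365:495],(520,520),interpolation=2),cv2.resize(im[160:290,140:210],(280,520),interpolation=2)]))
```

```text
clear [ 0.5516 -0.1581]
niche [ 0.5767 -0.2112]
brown [ 0.5461 -0.2613]
```

View pics/v5.png

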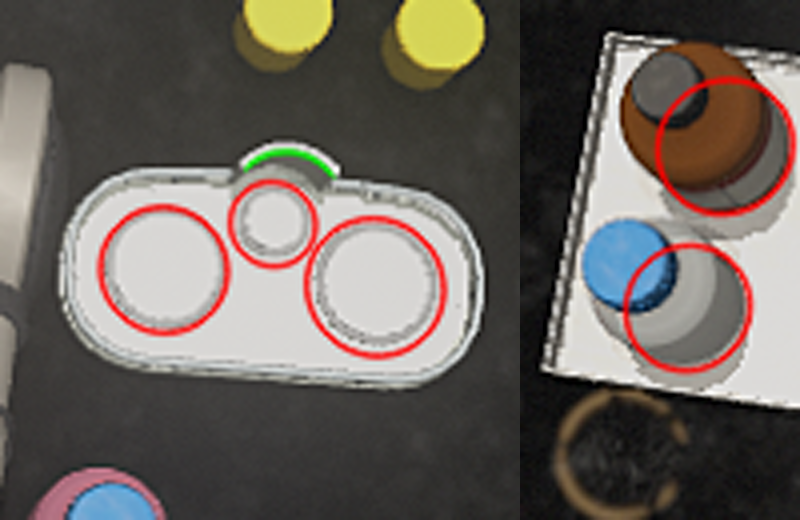

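The rings match the rack model and agree with my grip poses within 1 mm. The fresh jar is held; I carry it to the niche.

Request:
jog_arm --motion '[[3.2,[0,0,-0.5],[0,0,0]],[3.2,[0,0,-1.5],[0,0,0]],[3.2,[0,0,-2.5],[0,0,0]],[3.2,[0,0,-2.5],[0,0,0]],[3.2,[0,0,-1.5],[0,0,0]],[3.2,[0.3,1,0],[0,0,0]],[3.2,[0.7,2,0],[0,0,0]],[3.2,[1,3,0],[0,0,0]],[3.2,[1.2,3.3,0],[0,0,0]],[3.2,[1.2,3.3,0],[0,0,0]],[3.2,[1.2,3.3,0],[0,0,0]],[3.2,[1,2.7,0],[0,0,0]],[3.2,[0.5,1.6,0],[0,0,0]],[3.2,[0,0.7,0],[0,0,0]],[3.2,[0,0,0],[0,0,0]],[3.2,[0,0,0],[0,0,0]]]'

```text
time: 25.88
ee_pos: [0.5721, -0.2091, 0.1039]
tool_rot: [-0.001, 1.0, 0.0, -0.001]
contact_force: [0.2, 0.2, -0.5]
finger_gap: 0.0406
```

Shift +0.25 cm in x, then lower 8.0 cm.

Request:
jog_arm --motion '[[3.2,[0.25,0.1,1],[0,0,0]],[3.2,[0,0,2],[0,0,0]],[3.2,[0,0,2],[0,0,0]],[3.2,[0,0,1.5],[0,0,0]],[3.2,[0,0,0.9],[0,0,0]],[3.2,[0,0,0.4],[0,0,0]],[3.2,[0,0,0.2],[0,0,0]],[3.2,[0,0,0],[0,0,0]],[3.2,[0,0,0],[0,0,0]]]'

```text
time: 26.63
ee_pos: [0.5761, -0.2106, 0.0256]
tool_rot: [0.0, 1.0, 0.001, 0.001]
contact_force: [0.3, 0.3, -0.0]
finger_gap: 0.0406
```

Request:
jog_arm --motion '[[3.2,[-0.05,0,0.25],[0,0,0]],[3.2,[0,0,0.15],[0,0,0]],[3.2,[0,0,0.1],[0,0,0]],[3.2,[0,0,0.1],[0,0,0]],[3.2,[0,0,0],[0,0,0]],[3.2,[0,0,0],[0,0,0]]]'

```text
time: 27.13
ee_pos: [0.5752, -0.2107, 0.0199]
tool_rot: [0.0, 1.0, 0.0, 0.0]
contact_force: [-2.4, 0.8, 5.2]
finger_gap: 0.0407
```

Request:
jog_arm --motion '[[4.6,[0,0,-0.05],[0,0,0]],[5.2,[0,0,0],[0,0,0]],[6,[0,0,0],[0,0,0]],[6,[0,0,0],[0,0,0]],[6,[0,0,-0.7],[0,0,0]],[6,[0,0,-2],[0,0,0]],[6,[0,0,-3.5],[0,0,0]],[6,[0,0,-4],[0,0,0]],[6,[0,0,-4],[0,0,0]],[6,[0,0,-3.5],[0,0,0]],[5,[0,-2,-1],[0,0,0]],[5,[0.3,-4,0],[0,0,0]],[5,[0.3,-4,0],[0,0,0]],[5,[0.3,-4,0],[0,0,0]],[5,[0.3,-4,0],[0,0,0]],[5,[0.3,-4,0],[0,0,0]],[5,[0.3,-4,0],[0,0,0]],[5,[0.3,-4,0],[0,0,0]],[5,[0.3,-4,0],[0,0,0]],[5,[0.3,-4,0],[0,0,0]]]'

```text
time: 28.8
ee_pos: [0.6014, 0.1715, 0.2069]
tool_rot: [0.0, 1.0, 0.0, 0.0]
contact_force: [0.8, 0.4, 0.4]
finger_gap: 0.0498
```

Request:
jog_arm --motion '[[5,[0.2,-4,0],[0,0,0]],[5,[0,-3.5,0],[0,0,0]],[5,[0,-1.8,0],[0,0,0]],[5,[0,-0.5,0],[0,0,0]],[5,[0,0,0],[0,0,0]],[5,[0,0,0],[0,0,0]]]'

```text
time: 29.3
ee_pos: [0.6036, 0.2667, 0.2063]
tool_rot: [0.0, 1.0, 0.0, -0.0]
contact_force: [-0.5, -0.2, 0.3]
finger_gap: 0.0499
```

Run:
```python
from h import *
s=sense();print(s["ee_pos"],s["contact_force"],s["finger_gap"])
im=read_camera("top")[:,:,::-1].copy();cv2.imwrite("pics/top6.png",im)
print([(np.round(b["rect"]).astype(int).tolist(),round(b["score"],2)) for b in boxes_of("top","fresh_jar")][:5])
draw(im,"top",circ(.5758,-.2103,.05,.021),(0,0,255))
b=read_camera("side")[:,:,::-1].copy();cv2.imwrite("pics/side6.png",b)
cv2.imwrite("pics/v6.png",np.hstack([cv2.resize(im[160:270,370:490],(480,440),interpolation=2),cv2.resize(b[130:240,270:350],(320,440),interpolation=2)]))
```

```text
[0.60362948 0.26670266 0.20632012] [-0.4719528  -0.20651867  0.29900424] 0.049897453110932175
[([427, 196, 447, 225], 0.68)]
```

View pics/v6.png

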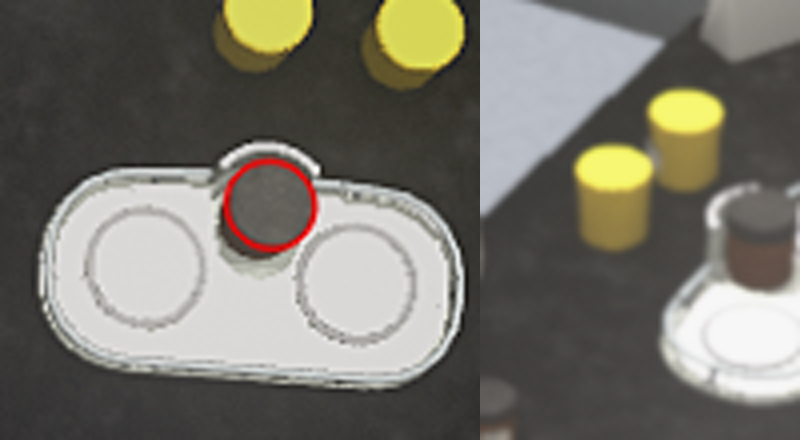

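The fresh jar stands upright in the niche, within about 1 mm of the predicted circle. Next I bring the brown bottle back.

Request:
jog_arm --motion '[[5,[0,0,1],[0,0,0]],[5,[0,0,2],[0,0,0]],[5,[0,0,2],[0,0,0]],[5,[0,0,1.5],[0,0,0]],[5,[0,0,1.3],[0,0,0]],[5,[0,0,1.0],[0,0,0]],[5,[0,0,0.6],[0,0,0]],[5,[0,0,0.1],[0,0,0]],[5,[0,0,0],[0,0,0]],[2,[0,0,0],[0,0,0]],[2,[0,0,0],[0,0,0]],[2,[0,0,0],[0,0,0]],[2,[0,0,0],[0,0,0]],[2,[0,0,0],[0,0,0]],[1.3,[0,0,0],[0,0,0]]]' --force 60

```text
time: 30.7
ee_pos: [0.6044, 0.2677, 0.1126]
tool_rot: [-0.0, 1.0, 0.0, 0.001]
contact_force: [0.2, -0.2, 6.8]
finger_gap: 0.0258
```

Request:
jog_arm --motion '[[1.3,[0,0,-0.2],[0,0,0]],[1.3,[0,0,-0.5],[0,0,0]],[1.3,[0,0,-1],[0,0,0]],[1.3,[0,0,-1.5],[0,0,0]],[1.3,[0,0,-2],[0,0,0]],[1.3,[0,0,-2],[0,0,0]],[1.3,[0,0,-1.5],[0,0,0]],[1.3,[0,0,-0.7],[0,0,0]],[1.3,[0,0,0],[0,0,0]]]'

```text
time: 31.45
ee_pos: [0.6043, 0.2677, 0.2075]
tool_rot: [-0.0, 1.0, 0.0, 0.002]
contact_force: [0.9, -0.3, -3.8]
finger_gap: 0.0254
```

Request:
jog_arm --motion '[[1.3,[0,0.5,0],[0,0,0]],[1.3,[0,1.2,0],[0,0,0]],[1.3,[0,2.2,0],[0,0,0]],[1.3,[0,3.2,0],[0,0,0]],[1.3,[-0.3,3.2,0],[0,0,0]],[1.3,[-0.5,3.2,0],[0,0,0]],[1.3,[-0.5,3.2,0],[0,0,0]],[1.3,[-0.5,3.2,0],[0,0,0]],[1.3,[-0.5,3.2,0],[0,0,0]],[1.3,[-0.5,3.2,0],[0,0,0]],[1.3,[-0.5,3.2,0],[0,0,0]],[1.3,[-0.5,3.2,0],[0,0,0]],[1.3,[-0.5,3.2,0],[0,0,0]],[1.3,[-0.5,3.2,0],[0,0,0]],[1.3,[-0.5,3.2,0],[0,0,0]],[1.3,[-0.5,3.2,0],[0,0,0]],[1.3,[-0.5,3.2,0],[0,0,0]],[1.3,[-0.1,2.4,0],[0,0,0]],[1.3,[0,1.2,0],[0,0,0]],[1.3,[0,0.6,0],[0,0,0]]]'

```text
time: 33.12
ee_pos: [0.5387, -0.2637, 0.2041]
tool_rot: [-0.0, 1.0, -0.001, -0.001]
contact_force: [0.9, 0.8, -3.0]
finger_gap: 0.0259
```

Request:
jog_arm --motion '[[1.3,[0,0,0],[0,0,0]],[1.3,[0,0,0],[0,0,0]],[1.3,[0,0,0],[0,0,0]]]'

```text
time: 33.37
ee_pos: [0.5401, -0.2601, 0.2051]
tool_rot: [-0.0, 1.0, 0.001, -0.0]
contact_force: [-0.4, 0.5, -3.6]
finger_gap: 0.0259
```

Request:
jog_arm --motion '[[1.3,[0.25,0.15,0.6],[0,0,0]],[1.3,[0.2,0.15,1.5],[0,0,0]],[1.3,[0,0,2],[0,0,0]],[1.3,[0,0,1.8],[0,0,0]],[1.3,[0,0,1.2],[0,0,0]],[1.3,[0,0,0.7],[0,0,0]],[1.3,[0,0,0.4],[0,0,0]],[1.3,[0,0,0.1],[0,0,0]],[1.3,[0,0,0],[0,0,0]],[1.3,[0,0,0],[0,0,0]]]'

```text
time: 34.2
ee_pos: [0.5451, -0.2647, 0.1232]
tool_rot: [0.001, 1.0, 0.001, 0.001]
contact_force: [-0.3, -1.2, -3.1]
finger_gap: 0.026
```

Request:
jog_arm --motion '[[1.3,[0,-0.1,0.3],[0,0,0]],[1.3,[0,0,0.2],[0,0,0]],[1.3,[0,0,0.15],[0,0,0]],[1.3,[0,0,0.1],[0,0,0]],[1.3,[0,0,0],[0,0,0]],[1.3,[0,0,0],[0,0,0]]]'

```text
time: 34.7
ee_pos: [0.5448, -0.2638, 0.1159]
tool_rot: [0.0, 1.0, 0.0, 0.001]
contact_force: [-2.2, 0.7, 5.4]
finger_gap: 0.0257
```

Request:
jog_arm --motion '[[3,[0,0,-0.05],[0,0,0]],[4,[0,0,0],[0,0,0]],[5,[0,0,0],[0,0,0]],[5,[0,0,0],[0,0,0]],[5,[0,0,0],[0,0,0]],[5,[0,0,-0.7],[0,0,0]],[5,[0,0,-2],[0,0,0]],[5,[0,0,-3],[0,0,0]],[5,[0,0,-3],[0,0,0]],[5,[0,0,-2],[0,0,0]],[5,[0,-2,0],[0,0,0]],[5,[-0.2,-4,0],[0,0,0]],[5,[-0.2,-4,0],[0,0,0]],[5,[-0.2,-4,0],[0,0,0]],[5,[-0.2,-4,0],[0,0,0]],[5,[-0.2,-4,0],[0,0,0]],[5,[-0.2,-4,0],[0,0,0]],[5,[-0.2,-4,0],[0,0,0]],[5,[-0.2,-4,0],[0,0,0]],[5,[-0.2,-4,0],[0,0,0]]]'

```text
time: 36.37
ee_pos: [0.5259, 0.1184, 0.2231]
tool_rot: [0.0, 1.0, 0.0, 0.001]
contact_force: [1.0, -0.1, 0.4]
finger_gap: 0.05
```

Request:
jog_arm --motion '[[5,[-0.2,-4,0],[0,0,0]],[5,[-0.2,-4,0],[0,0,0]],[5,[0,-4,0],[0,0,0]],[5,[0,-3,0],[0,0,0]],[5,[0,-1.2,0],[0,0,0]],[5,[0,-0.4,0],[0,0,0]],[5,[0,0,0],[0,0,0]],[5,[0,0,0],[0,0,0]]]'

```text
time: 37.03
ee_pos: [0.5223, 0.2811, 0.2223]
tool_rot: [0.0, 1.0, 0.0, -0.0]
contact_force: [-0.1, -0.5, 0.2]
finger_gap: 0.0504
```

Run:
```python
from h import *
s=sense();print(s["ee_pos"],s["contact_force"],s["finger_gap"])
im=read_camera("top")[:,:,::-1].copy();cv2.imwrite("pics/top7.png",im)
draw(im,"top",circ(.5758,-.2103,.05,.021),(0,0,255));draw(im,"top",circ(.546,-.2613,.133,.014),(0,0,255))
b=read_camera("side")[:,:,::-1].copy();cv2.imwrite("pics/side7.png",b)
cv2.imwrite("pics/v7.png",np.hstack([cv2.resize(im[160:270,370:490],(480,440),interpolation=2),cv2.resize(b[130:240,300:380],(320,440),interpolation=2)]))
```

```text
[0.52232609 0.28112548 0.22232085] [-0.0578978  -0.5004006   0.22801042] 0.050359324630523346
```

View pics/v7.png

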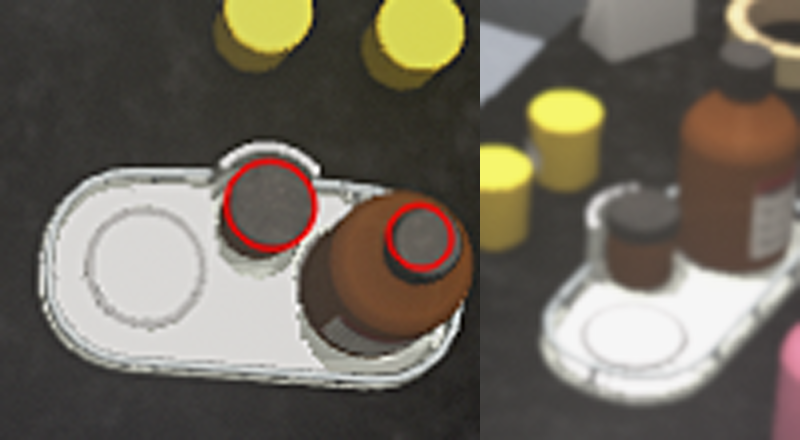

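The brown bottle is back, upright and about 2–3 mm from its start, and the jar hasn't moved. Now the clear bottle, gripping at z ≈ 0.102.

Request:
jog_arm --motion '[[5,[0,0.1,1.2],[0,0,0]],[5,[0,0,2.5],[0,0,0]],[5,[0,0,2.5],[0,0,0]],[5,[0,0,2],[0,0,0]],[5,[0,0,1.5],[0,0,0]],[5,[0,0,1.2],[0,0,0]],[5,[0,0,0.7],[0,0,0]],[5,[0,0,0.3],[0,0,0]],[5,[0,0,0],[0,0,0]],[2,[0,0,0],[0,0,0]],[2,[0,0,0],[0,0,0]],[2,[0,0,0],[0,0,0]],[2,[0,0,0],[0,0,0]],[2,[0,0,0],[0,0,0]],[1.5,[0,0,0],[0,0,0]]]'

```text
time: 38.38
ee_pos: [0.5228, 0.2818, 0.1045]
tool_rot: [-0.0, 1.0, 0.001, 0.001]
contact_force: [-0.4, 0.8, 7.1]
finger_gap: 0.0277
```

Request:
jog_arm --motion '[[1.5,[0,0,-0.2],[0,0,0]],[1.5,[0,0,-0.5],[0,0,0]],[1.5,[0,0,-1],[0,0,0]],[1.5,[0,0,-1.5],[0,0,0]],[1.5,[0,0,-2],[0,0,0]],[1.5,[0,0,-2],[0,0,0]],[1.5,[0,0,-1.5],[0,0,0]],[1.5,[0,0,-0.7],[0,0,0]],[1.5,[0,0,0],[0,0,0]]]'

```text
time: 39.13
ee_pos: [0.5228, 0.2817, 0.1993]
tool_rot: [-0.001, 1.0, 0.0, 0.002]
contact_force: [-0.0, 0.1, -3.7]
finger_gap: 0.028
```

Request:
jog_arm --motion '[[1.5,[0,0.5,0],[0,0,0]],[1.5,[0,1.2,0],[0,0,0]],[1.5,[0.2,2,0],[0,0,0]],[1.5,[0.2,2.7,0],[0,0,0]],[1.5,[0.2,2.9,0],[0,0,0]],[1.5,[0.2,2.9,0],[0,0,0]],[1.5,[0.2,2.9,0],[0,0,0]],[1.5,[0.2,2.9,0],[0,0,0]],[1.5,[0.2,2.9,0],[0,0,0]],[1.5,[0.2,2.9,0],[0,0,0]],[1.5,[0.2,2.9,0],[0,0,0]],[1.5,[0.2,2.9,0],[0,0,0]],[1.5,[0.2,2.9,0],[0,0,0]],[1.5,[0.2,2.9,0],[0,0,0]],[1.5,[0.2,2.9,0],[0,0,0]],[1.5,[0,2.6,0],[0,0,0]],[1.5,[0,1.6,0],[0,0,0]],[1.5,[0,0.6,0],[0,0,0]],[1.5,[0,0,0],[0,0,0]],[1.5,[0,0,0],[0,0,0]]]'

```text
time: 40.8
ee_pos: [0.5477, -0.1494, 0.1965]
tool_rot: [-0.001, 1.0, -0.0, -0.001]
contact_force: [0.0, -0.2, -2.6]
finger_gap: 0.0277
```

Request:
jog_arm --motion '[[1.5,[0,0,0],[0,0,0]],[1.5,[0,0,0],[0,0,0]],[1.5,[0,0,0],[0,0,0]]]'

```text
time: 41.05
ee_pos: [0.5485, -0.1485, 0.1973]
tool_rot: [-0.0, 1.0, 0.001, 0.0]
contact_force: [0.3, -0.3, -3.8]
finger_gap: 0.0277
```

Request:
jog_arm --motion '[[1.5,[0.1,0.3,0.6],[0,0,0]],[1.5,[0,0.3,1.5],[0,0,0]],[1.5,[0,0,2],[0,0,0]],[1.5,[0,0,1.8],[0,0,0]],[1.5,[0,0,1.2],[0,0,0]],[1.5,[0,0,0.7],[0,0,0]],[1.5,[0,0,0.4],[0,0,0]],[1.5,[0,0,0.1],[0,0,0]],[1.5,[0,0,0],[0,0,0]],[1.5,[0,0,0],[0,0,0]]]'

```text
time: 41.88
ee_pos: [0.55, -0.1557, 0.1151]
tool_rot: [0.0, 1.0, 0.0, 0.001]
contact_force: [0.5, 0.8, -3.2]
finger_gap: 0.0275
```

Request:
jog_arm --motion '[[1.5,[0,0.1,0.3],[0,0,0]],[1.5,[0,0,0.2],[0,0,0]],[1.5,[0,0,0.15],[0,0,0]],[1.5,[0,0,0.1],[0,0,0]],[1.5,[0,0,0],[0,0,0]],[1.5,[0,0,0],[0,0,0]]]'

```text
time: 42.38
ee_pos: [0.5499, -0.1566, 0.1078]
tool_rot: [0.0, 1.0, 0.0, 0.001]
contact_force: [-1.9, 1.3, 5.8]
finger_gap: 0.0278
```

Contact felt. I release, rise, and move clear towards the left.

Request:
jog_arm --motion '[[3.2,[0,0,-0.05],[0,0,0]],[4,[0,0,0],[0,0,0]],[5,[0,0,0],[0,0,0]],[5,[0,0,0],[0,0,0]],[5,[0,0,0],[0,0,0]],[5,[0,0,-0.7],[0,0,0]],[5,[0,0,-2],[0,0,0]],[5,[0,0,-3],[0,0,0]],[5,[0,0,-3],[0,0,0]],[5,[0,0,-2],[0,0,0]],[5,[-0.5,-3,0],[0,0,0]],[5,[-1,-4,0],[0,0,0]],[5,[-1,-4,0],[0,0,0]],[5,[-1,-4,0],[0,0,0]],[5,[-1,-4,0],[0,0,0]],[5,[-0.5,-2.5,0],[0,0,0]],[5,[0,-1,0],[0,0,0]],[5,[0,0,0],[0,0,0]],[5,[0,0,0],[0,0,0]],[5,[0,0,0],[0,0,0]]]'

```text
time: 44.05
ee_pos: [0.4999, 0.0671, 0.2144]
tool_rot: [0.0, 1.0, -0.0, 0.0]
contact_force: [0.3, -0.0, -0.7]
finger_gap: 0.0501
```

Run:
```python
from h import *
s=sense();print(s["ee_pos"],s["contact_force"],s["finger_gap"])
im=read_camera("top")[:,:,::-1].copy();cv2.imwrite("pics/top8.png",im)
draw(im,"top",circ(.5758,-.2103,.05,.021),(0,0,255));draw(im,"top",circ(.546,-.2613,.133,.014),(0,0,255));draw(im,"top",circ(.551,-.158,.125,.015),(0,0,255))
b=read_camera("side")[:,:,::-1].copy();cv2.imwrite("pics/side8.png",b)
cv2.imwrite("pics/v8.png",np.hstack([cv2.resize(im[165:275,270:490],(440,220),interpolation=2).repeat(1,0) if 0 else np.vstack([cv2.resize(im[180:265,370:490],(480,340),interpolation=2),cv2.resize(im[150:215,140:260],(480,260))]),cv2.resize(b[130:330,270:377],(320,600),interpolation=2)]))
```

```text
[0.49986706 0.06708122 0.21435342] [ 0.31096132 -0.00099856 -0.68271191] 0.05009808908403973
```

View pics/v8.png

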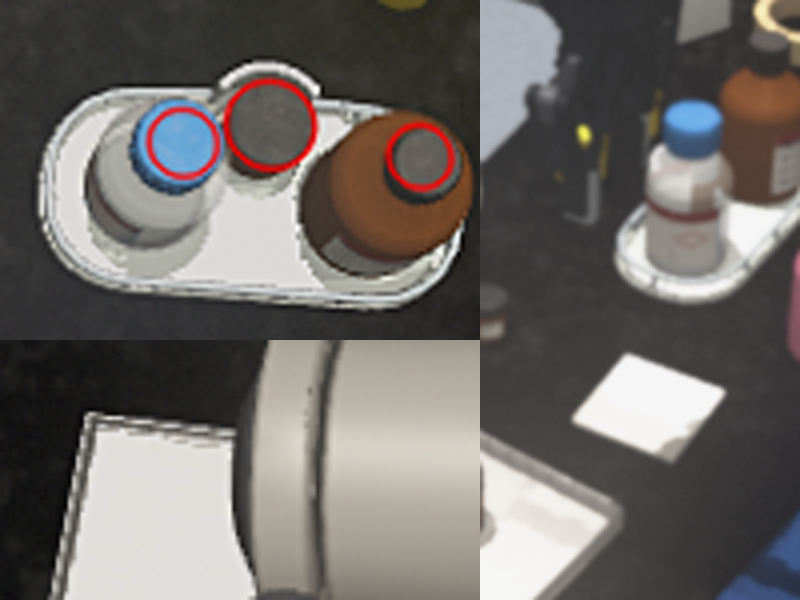

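The rack is as it should be: the clear cap is within about 2 mm of its start, and the jar and brown bottle are upright. One numeric check on the used jar, then I hand in.

Run:
```python
from h import *
read_camera("side")
p=np.vstack([proj("side",circ(.552,.1605,z,.021)) for z in(.002,.047)]);print("expected",p.min(0),p.max(0))
print([(np.round(b["rect"]).tolist(),round(b["score"],2)) for b in boxes_of("side","used_jar")])
a=cv2.imread("pics/side4.png");b=cv2.imread("pics/side8.png");x0,y0=p.min(0).astype(int)-3;x1,y1=p.max(0).astype(int)+3
print("diff",np.abs(a[y0:y1,x0:x1].astype(int)-b[y0:y1,x0:x1]).mean())
print(job_done())
```

```text
expected [248.33747483 280.17828998] [272.03805333 313.45488416]
[([248.0, 277.0, 271.0, 312.0], 0.88)]
diff 6.449287749287749
the job is handed in; nothing more can be done
None
```

I swapped the jars and handed the job in at about 44 s of the 136 s allowed. The hand-in reports no verdict, so the result below rests on my own checks.

I gripped both bottles by their caps and stood them on the tray. The used jar went onto the tray next and the fresh jar into the niche. The brown bottle and then the clear bottle went back to their rack places.

- **Bottles:** in the last pictures both stand upright in the rack. The clear bottle is about 2 mm from its start and the brown one about 2–3 mm.
- **Fresh jar:** it stands upright in the niche, within about 1 mm of its place.
- **Used jar:** the last side-camera detection (score 0.88) matches its expected place on the tray within about 3 px.
- **Gripper:** it was clear of everything, with contact force under 1 N.
- **Limits:** the highest force shown in the move reports was about 7 N.

No check failed. The arm hid the used jar in the last top view, so only the side camera confirmed it at the end. The gripper read the caps and jars about 1–2 mm narrower than specified, but nothing slipped.

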